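# Make up two hardware kits from the bench stock

## Robot

A 6-joint arm with a two-finger parallel gripper is mounted at the origin on the work surface. World frame = base frame: x ahead of the robot, y to its left, z up, the work surface at z = 0. Lengths are in m, angles in rad, forces in N, time in s.
With the tool pointing down it reaches from about 0.425 to 0.925 m from the base axis. Payload 12.5 kg.
Tool frame: the origin (TCP) lies midway between the tips of the shut fingers; the grasp point (between the pads) lies 19 mm behind it; z points along the fingers, y is the direction in which the jaws open and shut (so a half turn about z gives the same grasp; the last joint's range is limited). The gripper opens to 85 mm and grips with 20 to 120 N. Pads are 22 mm wide; open, the fingers measure 114 mm over their backs; the gripper's body (76 mm by 85 mm) begins 54 mm behind the grasp point. The pads swing forward as they close: fully open they stand 13 mm farther back than shut.
Start: joints at [1.057, 0.491, 1.559, -0, 1.092, -0.106], TCP at [0.248, 0.574, 0.231] pointing down, gripper open.
Joint ranges: [-3.1, 3.1], [-0.84, 2.19], [0.05, 2.79], [-1.13, 4.28], [0.06, 2.93], [-2.69, 2.69]. Speed limits (rad/s): [2.22, 2.22, 2.79, 3.14, 3.14, 3.14].

## Interface

Orientations are given as [roll, pitch, yaw] about the fixed x, y, z axes, in that order (R = Rz(yaw) Ry(pitch) Rx(roll)).
In Python, from cell import r, eyes, models gives the robot as it stands.
- The arm moves only by the shell command python3 -m inch 'ROWS'. ROWS is JSON, one flat list of numbers, 5 for each row, row after row: the opening, from -1 (shut) to 1 (fully open), then the shift along the tool's x, y, z in m, then the turn about the tool's z in rad. In form: [claw, dx, dy, dz, twist, claw, dx, dy, dz, twist, ...]. A call has 1 to 10 rows; each row shifts and turns the commanded pose from where the row before left it, along the tool's axes as they then stand; what a row does not reach is not made up. A row lasts 1/8 s, in which the tool goes at most 62.5 mm and 10.7 degrees, less where a joint would pass 70% of its speed; a pose out of reach is approached as far as the arm can. A call is refused whole if a number of a shift passes 0.0625 or a number of a turn 0.188, either way. A call with a gripper value outside its range is refused whole. The fingers move at their own pace and stop on an object; the grip force is fixed at half the most. Time passes only in rows, so rows that do not move let the fingers close. It gives the time, the measured TCP pose, the force and the opening at its end, in the units of the state.
- r.observe(): the state, without advancing time (a new reading comes with each control period).
- eyes.grab_frame(name): name is "side" or "top" or "wrist"; returns the picture (384x512x3 uint8, blue, green, red); there is no depth.
- eyes.get_calibration(name): a dict with "fx", "fy", "cx", "cy" (pixels), "world_to_cam" (4x4, takes a point from world to camera coordinates). Camera axes: x right, y up, looking along -z (the intrinsics and any distortion apply to the point x, -y, -z); pixel columns grow to the right and rows downward; lengths in m; the calibration is good to about 2 mm. The wrist camera is an equidistant fisheye: a pixel r from the principal point sees the ray r / f radians off the axis. A picture is of the moment at which its call begins: read the wrist's pose just before it. get_calibration takes no time and is no camera call; for the wrist camera it gives the pose at the moment of the call.
- r.close_job(): hands the job in, once; it reports no verdict.
Trained networks look in the newest picture that a camera, given by its name, has taken for a name from the list of things; names that differ only in an ending like _2 or _b are one class to them, and where a whole thing is asked for, a point or a joint stands for the part that bears it (a point fixed in the world has none). Each returns a list of dicts, best first, with "confidence" (0 to 1); they miss things now and then, are a little off and sometimes report something else, mostly with a low value. They report only what shows in the picture. A call takes as long as a camera call. They do not tell look-alikes from the thing itself.
- models.look_for(camera, name): "point" ([x, y, z] in m, in world coordinates, good to about 4 mm: the middle of the surface that is visible of it).
The state is a dict: "time": time; "joint_positions": joint angles; "joint_velocities": joint speeds; "joint_torque": joint torques, N m; "ee_pos": TCP position; "eef_rot": TCP orientation; "contact_force": force on the tool from outside, world axes, zero at the start; "moment": the same for the moment, N m; "gripper_width": finger opening in m.
Only numpy, scipy, OpenCV 4.12 (cv2) and the standard library are available. Lean on these libraries where they do the work, as an engineer would, in place of code of your own. Each camera call takes 0.05 s, during which the arm holds its last target. There are 200 camera calls.

## Task

Make up the two kits from the stock on the bench: the orange tray gets the plywood gear, the red knob and the brass post, and the green tray gets the walnut gear and the steel post. Each metal post goes in its tray's black-lined end compartment and every other part in a plain compartment, one part to a compartment, standing upright and flat on the floor. Leave the pink gear and the black knob standing where they are.

Things in the scene. Friction and masses are not known exactly. Their poses are not given: they have to be found in the camera images.
- tray_orange: orange kit tray, fixed to the bench, 74 (x) x 214 (y) mm, walls 4 mm thick and 12 mm high, floor 4 mm thick; three open compartments in a row along y, each 66 x 66 mm inside, centred at y = +70, 0 and -70 mm; the one at +70 mm (one end of the row) has a black-lined floor, the other two are plain orange. Origin: centre of the underside; x across the tray, y along it towards the black-lined end, z up; it may be turned either way about the vertical
- tray_green: green kit tray, fixed to the bench, 74 (x) x 214 (y) mm, walls 4 mm thick and 12 mm high, floor 4 mm thick; three open compartments in a row along y, each 66 x 66 mm inside, centred at y = +70, 0 and -70 mm; the one at +70 mm (one end of the row) has a black-lined floor, the other two are plain green. Origin: centre of the underside; x across the tray, y along it towards the black-lined end, z up; it may be turned either way about the vertical
- ply_gear: loose gear wheel, Ø48 x 10 mm toothed disc with a Ø20 mm round hub rising from its middle to 44 mm above the underside (grip the hub); about 30 g; stands upright on its disc; pale plywood colour. Origin: centre of the underside, z up along the hub
- walnut_gear: loose gear wheel, Ø48 x 10 mm toothed disc with a Ø20 mm round hub rising from its middle to 44 mm above the underside (grip the hub); about 30 g; stands upright on its disc; dark brown walnut. Origin: centre of the underside, z up along the hub
- pink_gear: loose gear wheel, Ø48 x 10 mm toothed disc with a Ø20 mm round hub rising from its middle to 44 mm above the underside (grip the hub); about 30 g; stands upright on its disc; pink; not wanted in any kit. Origin: centre of the underside, z up along the hub
- brass_post: loose round metal post, Ø22 mm shaft to 46 mm high on a Ø36 x 6 mm foot; about 110 g; stands upright on its foot; yellow brass. Origin: centre of the underside, z up along the shaft
- steel_post: loose round metal post, Ø22 mm shaft to 46 mm high on a Ø36 x 6 mm foot; about 110 g; stands upright on its foot; grey steel. Origin: centre of the underside, z up along the shaft
- red_knob: loose round knob, Ø30 mm body to 42 mm high on a Ø40 x 8 mm base; about 50 g; stands upright on its base; red. Origin: centre of the underside, z up
- black_knob: loose round knob, Ø30 mm body to 42 mm high on a Ø40 x 8 mm base; about 50 g; stands upright on its base; black; not wanted in any kit. Origin: centre of the underside, z up
Not all that is in view belongs to the job. Leave any turquoise look-alike of the steel_post alone. Leave any blue look-alike of the ply_gear alone.

How it is judged:
At the end, for the whole second after the job is handed in: Each part rests in its compartment as asked: within 22 mm of the tray's centre line, posts 45 to 95 mm towards the lined end, others beyond 45 mm from that end's centre, underside 1 to 9 mm up, tilt under 0.1 rad, gear and knob over 40 mm apart; pink gear and black knob upright, moved under 20 mm (x of ply_gear in the frame of tray_orange between -0.022 and 0.022 m and z of ply_gear in the frame of tray_orange between 0.001 and 0.009 m and angle between each of ply_gear, red_knob, brass_post, walnut_gear, steel_post, pink_gear, black_knob's own z axis and vertical below 0.1 rad and y of ply_gear in the frame of tray_orange between -0.095 and 0.025 m and linear speed of each of ply_gear, red_knob, brass_post, walnut_gear, steel_post below 0.02 m/s and angular speed of each of ply_gear, red_knob, brass_post, walnut_gear, steel_post below 0.2 rad/s and x of red_knob in the frame of tray_orange between -0.022 and 0.022 m and z of red_knob in the frame of tray_orange between 0.001 and 0.009 m and y of red_knob in the frame of tray_orange between -0.095 and 0.025 m and x of brass_post in the frame of tray_orange between -0.022 and 0.022 m and z of brass_post in the frame of tray_orange between 0.001 and 0.009 m and y of brass_post in the frame of tray_orange between 0.045 and 0.095 m and x of walnut_gear in the frame of tray_green between -0.022 and 0.022 m and z of walnut_gear in the frame of tray_green between 0.001 and 0.009 m and y of walnut_gear in the frame of tray_green between -0.095 and 0.025 m and x of steel_post in the frame of tray_green between -0.022 and 0.022 m and z of steel_post in the frame of tray_green between 0.001 and 0.009 m and y of steel_post in the frame of tray_green between 0.045 and 0.095 m and horizontal distance between ply_gear and red_knob above 0.04 m and distance of each of pink_gear, black_knob from where it was at the start of the episode below 0.02 m); the robot touches nothing.
It fails at once if the pink gear or the black knob, which belong to no kit, moved by more than 20 mm (distance of any of pink_gear, black_knob from where it was at the start of the episode above 0.02 m).
It also fails if it takes over 136 s, if anything falls off the work surface, if the arm or the gripper's body presses on something with over 40 N, if the wrist force passes 120 N, or if a joint passes its speed limit or range.

## Working session

There is one attempt and no reset: what is moved stays moved. The work goes in short steps, Python scripts to look and compute and a shell command to move; the robot and the scene stay as the last step left them, time stands still between calls to the robot, and variables do not carry over. Pictures are saved under pics/ and viewed, about 12 in all and at most 16, crops included, and the job is handed in when it is done.

```bash
mkdir -p pics; ls; python3 - <<'E'
from cell import r,eyes,models
import cv2
s=r.observe();print(s)
for c in("top","side"):
    cv2.imwrite(f"pics/{c}0.png",eyes.grab_frame(c))
    k=eyes.get_calibration(c);print({a:(b.tolist() if hasattr(b,'tolist') else b) for a,b in k.items()})
    for n in "tray_orange tray_green ply_gear walnut_gear pink_gear brass_post steel_post red_knob black_knob".split():
        print(c,n,[([round(v,3) for v in d["point"]],round(d["confidence"],2)) for d in models.look_for(c,n)])
print(r.observe()["time"])
E
```

```text
pics
{'time': 0.0, 'joint_positions': array([ 1.05740026e+00,  4.91524561e-01,  1.55947907e+00, -3.34260173e-05,
        1.09169617e+00, -1.05633326e-01]), 'joint_velocities': array([ 0.00042536,  0.00151612,  0.00148847, -0.00053445, -0.00157912,
       -0.00140939]), 'joint_torque': array([-5.71349210e-04, -6.18450880e+01, -2.61582327e+01, -1.92251091e-04,
        4.30631058e-03, -2.83882635e-06]), 'ee_pos': array([0.24773414, 0.57354326, 0.23073928]), 'eef_rot': array([-3.14048856e+00, -8.72533528e-05,  2.73384529e+00]), 'contact_force': array([-0.4683073 ,  0.24094896,  0.24091012]), 'moment': array([ 0.00616899,  0.06398526, -0.01058133]), 'gripper_width': 0.0852323672816225}
{'fx': 415.646308120513, 'fy': 415.646308120513, 'cx': 259.5954595979468, 'cy': 188.46990661171935, 'world_to_cam': [[0.00679258024123983, -0.9999251724124464, -0.010174007548958156, -0.007018243968325581], [0.9947863822088567, 0.005721676825527772, 0.10182001859221461, -0.5041368951206242], [-0.10175418726264306, -0.010812584808645845, 0.9947508096926961, -1.077953730178156], [0.0, 0.0, 0.0, 1.0]]}
top tra
[... 823 characters left out ...]
, [-0.5357452517044324, -0.5675558460109131, 0.6251858819063263, -0.9133287228021304], [0.0, 0.0, 0.0, 1.0]]}
side tray_orange [([0.625, -0.163, 0.009], 0.62)]
side tray_green [([0.589, 0.162, 0.004], 0.59)]
side ply_gear [([0.564, 0.325, 0.006], 0.7), ([0.472, 0.385, 0.012], 0.69), ([0.429, -0.018, 0.011], 0.22)]
side walnut_gear [([0.444, -0.364, 0.008], 0.57)]
side pink_gear [([0.425, -0.017, 0.01], 0.66)]
side brass_post [([0.404, 0.268, 0.021], 0.51)]
side steel_post [([0.406, 0.113, 0.02], 0.73), ([0.353, 0.162, 0.018], 0.49), ([0.405, 0.266, 0.019], 0.42)]
side red_knob [([0.423, -0.123, 0.022], 0.56), ([0.475, 0.385, 0.015], 0.47)]
side black_knob [([0.397, -0.278, 0.028], 0.59)]
1.0
```

View pics/top0.png

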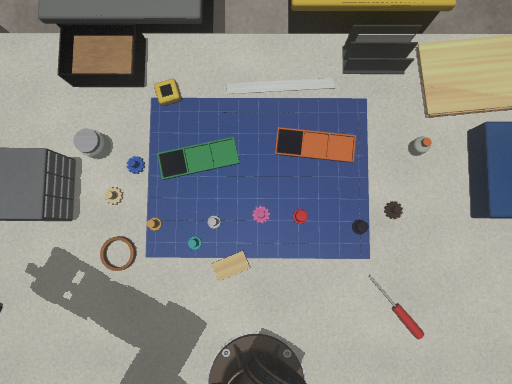

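View pics/side0.png

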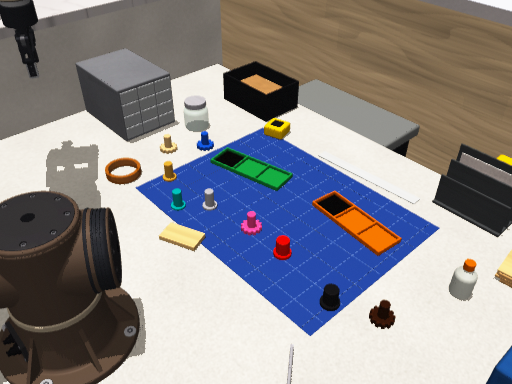

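The top view has the green tray with its black end on the left (173,163) and the orange tray with its black end on the left (289,142). The parts are:
- Ply gear (114,195), with the blue look-alike at (135,165)
- Brass post (153,224)
- Steel post (213,222), with turquoise at (194,243)
- Pink gear (261,214)
- Red knob (300,216)
- Black knob (360,227)
- Walnut gear (393,210)

The side view agrees. Next I'll refine the positions by fitting silhouettes.

```bash
cat > h.py <<'E'
import numpy as np,cv2
from cell import r,eyes,models
def proj(k,P):
    P=np.atleast_2d(P);q=np.c_[P,np.ones(len(P))]@np.array(k["world_to_cam"]).T
    return np.c_[k["cx"]+k["fx"]*q[:,0]/-q[:,2],k["cy"]+k["fy"]*-q[:,1]/-q[:,2]]
def unproj(k,u,z):
    M=np.array(k["world_to_cam"]);R=M[:3,:3];c=-R.T@M[:3,3]
    d=R.T@np.array([(u[0]-k["cx"])/k["fx"],-(u[1]-k["cy"])/k["fy"],-1]);return (c+d*(z-c[2])/d[2])[:2]
SH=dict(gear=[(24,0,10),(10,10,44)],post=[(18,0,6),(11,6,46)],knob=[(20,0,8),(15,8,42)])
def sil(k,kind,x,y,z0=0,S=8):
    m=np.zeros((384*S,512*S),np.uint8) if 0 else None
    a=np.linspace(0,6.283,40);polys=[]
    for rr,z1,z2 in SH[kind]:
        P=[(x+rr/1e3*np.cos(t),y+rr/1e3*np.sin(t),z0+z/1e3) for t in a for z in(z1,z2)]
        polys.append(cv2.convexHull(proj(k,P).astype(np.float32)))
    return polys
def silc(k,kind,x,y,z0=0):
    p=sil(k,kind,x,y,z0);o=np.vstack(p)[:,0].min(0)-2
    m=np.zeros((900,900),np.uint8)
    for q in p: cv2.fillConvexPoly(m,np.round((q-o)*10).astype(int),1)
    M=cv2.moments(m,True);return np.array([M["m10"],M["m01"]])/M["m00"]/10+o, M["m00"]/100
def fit(img,k,kind,x,y,z0=0,th=45,w=24):
    c=proj(k,[(x,y,z0+.02)])[0];x0,y0=(c-w).astype(int)
    W=img[y0:y0+2*w,x0:x0+2*w].astype(float)
    bg=np.median(W.reshape(-1,3),0);m=(np.linalg.norm(W-bg,axis=2)>th).astype(np.uint8)
    m=cv2.morphologyEx(m,cv2.MORPH_OPEN,np.ones((2,2)))
    n,l,st,ce=cv2.connectedComponentsWithStats(m)
    i=1+np.argmin([np.linalg.norm(ce[j]-w)-0.1*st[j,4]**.5*5 for j in range(1,n)])
    t=ce[i]+(x0,y0);p=np.array([x,y])
    for _ in range(6):
        s,A=silc(k,kind,*p,z0);p=p+unproj(k,t,z0+.02)-unproj(k,s,z0+.02)
    return p.round(4),st[i,4],round(A)
E
cat > m.py <<'E'
from h import *
O=dict(ply=("gear",.475,.385),walnut=("gear",.447,-.362),pink=("gear",.427,-.015),brass=("post",.404,.268),steel=("post",.41,.113),red=("knob",.424,-.119),black=("knob",.40,-.272))
for c in("top","side"):
    im=cv2.imread(f"pics/{c}0.png");k=eyes.get_calibration(c)
    for n,(kd,x,y) in O.items(): print(c,n,*fit(im,k,kd,x,y))
    hsv=cv2.cvtColor(im,cv2.COLOR_BGR2HSV)
    for n,lo,hi,g in(("green",50,75,(.587,.16)),("orange",5,15,(.627,-.158))):
        m=cv2.inRange(hsv,(lo,150,60),(hi,255,255))
        nn,l,st,ce=cv2.connectedComponentsWithStats(m);u=proj(k,[(*g,.01)])[0]
        i=1+np.argmin([np.linalg.norm(ce[j]-u)-st[j,4]/20 for j in range(1,nn)])
        pts=np.argwhere(l==i)[:,::-1]
        W=np.array([unproj(k,p,.010) for p in pts])*1000
        (cx,cy),sz,a=cv2.minAreaRect(W.astype(np.float32));print(c,n,round(cx),round(cy),np.round(sz),round(a,1),len(pts))
E
python3 m.py
```

```text
top ply [0.4836 0.3892] 53 271
top walnut [ 0.4483 -0.3644] 270 275
top pink [ 0.4348 -0.0095] 230 255
top brass [0.408  0.3106] 910 164
top steel [0.4131 0.118 ] 129 146
top red [ 0.4298 -0.115 ] 184 180
top black [ 0.4036 -0.3072] 911 206Traceback (most recent call last):
  File "m.py", line 10, in <module>
    i=1+np.argmin([np.linalg.norm(ce[j]-u)-st[j,4]/20 for j in range(1,nn)])
        ~~~~~~~~~^^^^^^^^^^^^^^^^^^^^^^^^^^^^^^^^^^^^^^^^^^^^^^^^^^^^^^^^^^^
    return _wrapfunc(a, 'argmin', axis=axis, out=out, **kwds)
    return _wrapit(obj, method, *args, **kwds)
    result = getattr(arr, method)(*args, **kwds)
ValueError: attempt to get argmin of an empty sequence
```

```bash
python3 - <<'E'
from h import *
t=cv2.imread("pics/top0.png");s=cv2.imread("pics/side0.png")
for im,pts in((t,[(210,155),(330,145),(153,224),(114,195),(108,192),(130,210)]),(s,[(250,165),(380,235),(169,172),(169,150),(140,150)])):
    h=cv2.cvtColor(im,cv2.COLOR_BGR2HSV);print([h[y,x].tolist() for x,y in pts])
def sub(p):
    return p.replace("",'')
src=open('h.py').read()
src=src.replace("th=45,w=24):","th=45,w=24,hs=None):").replace("    m=cv2.morph","    if hs: m=cv2.inRange(cv2.cvtColor(W.astype(np.uint8),cv2.COLOR_BGR2HSV),*hs)//255\n    m=cv2.morph")
open('h.py','w').write(src)
m=open('m.py').read()
m=m.replace("fit(im,k,kd,x,y))","fit(im,k,kd,x,y,hs=H.get(n),th=25 if n=='ply' else 45))").replace("for c in","H=dict(brass=((8,150,80),(28,255,255)),black=((0,0,0),(179,255,50)),ply=((5,70,60),(25,255,255)))\nfor c in",1).replace('50,75','45,85').replace('5,15','3,17').replace('(lo,150,60)','(lo,120,40)')
open('m.py','w').write(m)
E
python3 m.py
```

```text
[[68, 126, 134], [11, 169, 186], [18, 130, 188], [18, 61, 83], [21, 75, 193], [28, 18, 183]]
[[69, 224, 174], [15, 255, 248], [18, 200, 111], [18, 128, 189], [23, 13, 243]]
top ply [0.4834 0.3935] 118 271
top walnut [ 0.4483 -0.3644] 270 275
top pink [ 0.4348 -0.0095] 230 255Traceback (most recent call last):
  File "m.py", line 6, in <module>
    for n,(kd,x,y) in O.items(): print(c,n,*fit(im,k,kd,x,y,hs=H.get(n),th=25 if n=='ply' else 45))
                                            ~~~^^^^^^^^^^^^^^^^^^^^^^^^^^^^^^^^^^^^^^^^^^^^^^^^^^^
  File "h.py", line 29, in fit
    i=1+np.argmin([np.linalg.norm(ce[j]-w)-0.1*st[j,4]**.5*5 for j in range(1,n)])
        ~~~~~~~~~^^^^^^^^^^^^^^^^^^^^^^^^^^^^^^^^^^^^^^^^^^^^^^^^^^^^^^^^^^^^^^^^^
    return _wrapfunc(a, 'argmin', axis=axis, out=out, **kwds)
    return _wrapit(obj, method, *args, **kwds)
    result = getattr(arr, method)(*args, **kwds)
ValueError: attempt to get argmin of an empty sequence
```

```bash
sed -i 's/(8,150,80)/(8,85,50)/; s/(5,70,60)/(5,42,30)/; s/(lo,120,40)/(lo,85,40)/; s/(179,255,50)/(179,255,60)/' m.py; python3 m.py
```

```text
top ply [0.4826 0.3899] 244 271
top walnut [ 0.4483 -0.3644] 270 275
top pink [ 0.4348 -0.0095] 230 255
top brass [0.407  0.2771] 119 160
top steel [0.4131 0.118 ] 129 146
top red [ 0.4298 -0.115 ] 184 180
top black [ 0.4032 -0.2735] 170 200
top green 589 164 [ 75. 214.] 12.5 1579
top orange 628 -154 [214.  75.] 84.4 1605
side ply [0.4835 0.3866] 226 240
side walnut [ 0.4501 -0.3655] 560 569
side pink [ 0.4364 -0.0108] 358 365
side brass [0.4085 0.2743] 194 217
side steel [0.415  0.1151] 246 247
side red [ 0.4309 -0.1166] 377 378
side black [ 0.4034 -0.2757] 424 470
side green 585 162 [ 85. 221.] 12.5 1310
side orange 1415 338 [1430. 1254.] 49.4 28227
```

All measurements agree within about 3 mm. I'll turn the tool to yaw π/2 first, so that tool x is +Y, tool y is +X and tool z is down.

```bash
python3 -m inch '[0.2,0,0,0,0.166,0.2,0,0,0,0.166,0.2,0,0,0,0.166,0.2,0,0,0,0.166,0.2,0,0,0,0.166,0.2,0,0,0,0.166,0.2,0,0,0,0.167,0.2,0,0,0,0]'
```

```text
time: 2.0
ee_pos: [0.2479, 0.5738, 0.2313]
eef_rot: [3.142, -0.0, 1.572]
contact_force: [0.9, -0.2, -0.9]
gripper_width: 0.0514
```

```bash
python3 -m inch '[0.2,-0.031,0.0393,0.02,0,0.2,-0.031,0.0393,0.02,0,0.2,-0.031,0.0393,0.02,0,0.2,-0.031,0.0393,0.02,0,0.2,-0.031,0.0393,0.02,0,0.2,-0.031,0.0393,0.02,0,0.2,0,0,0,0,0.2,0,0,0,0]'
python3 - <<'E'
from h import *
cv2.imwrite("pics/w1.png",eyes.grab_frame("wrist"))
E
```

```text
time: 3.0
ee_pos: [0.4836, 0.3879, 0.1114]
eef_rot: [-3.142, -0.0, 1.573]
contact_force: [0.5, 0.8, 0.3]
gripper_width: 0.0511
```

View pics/w1.png

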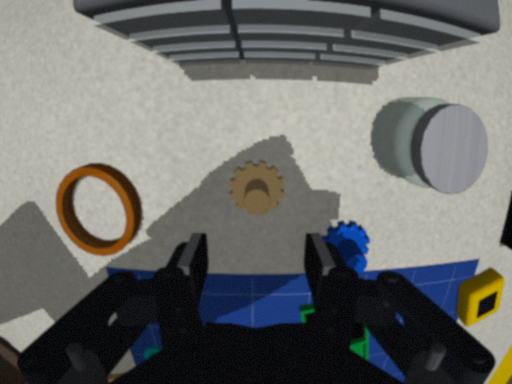

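The wrist view shows the ply gear at (257,187), centred between the fingers, with the blue gear clear at (347,245). I'll descend and grip.

```bash
python3 -m inch '[0.2,0,0,0.032,0,0.2,0,0,0.032,0,0.2,0,0,0.02,0,0.2,0,0,0.011,0,0.2,0,0,0,0,-1,0,0,0,0,-1,0,0,0,0,-1,0,0,0,0,-1,0,0,0,0,-1,0,0,0,0]'
```

```text
time: 4.3
ee_pos: [0.484, 0.3881, 0.0175]
eef_rot: [3.14, -0.001, 1.571]
contact_force: [-1.2, 0.8, 6.9]
gripper_width: 0.0183
```

```bash
python3 -m inch '[-1,0,0,-0.04,0,-1,0,0,-0.045,0,-1,-0.0511,0.0114,0,0,-1,-0.0511,0.0114,0,0,-1,-0.0511,0.0114,0,0,-1,-0.0511,0.0114,0,0,-1,-0.0511,0.0114,0,0,-1,-0.0511,0.0114,0,0,-1,-0.0511,0.0114,0,0,-1,-0.0511,0.0114,0,0]'
python3 -m inch '[-1,-0.0511,0.0114,0,0,-1,-0.0511,0.0114,0,0,-1,-0.0511,0.0114,0,0,-1,-0.0511,0.0114,0,0,-1,0,0,0,0,-1,0,0,0,0]'
python3 - <<'E'
from h import *
cv2.imwrite("pics/w2.png",eyes.grab_frame("wrist"))
E
```

```text
time: 5.55
ee_pos: [0.5752, -0.0229, 0.1018]
eef_rot: [3.141, 0.0, 1.571]
contact_force: [0.2, 0.3, -0.6]
gripper_width: 0.0182
time: 6.3
ee_pos: [0.6201, -0.2251, 0.1013]
eef_rot: [-3.141, -0.0, 1.57]
contact_force: [0.5, 0.4, -0.1]
gripper_width: 0.0184
```

View pics/w2.png

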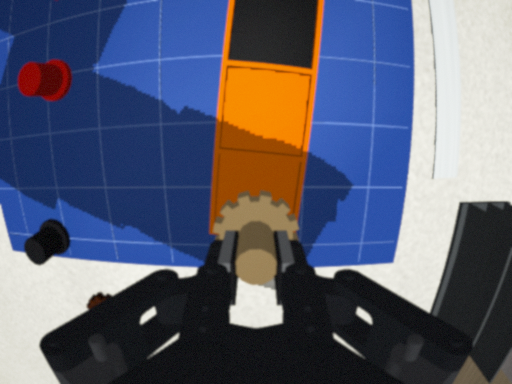

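The gear is held upright over the far orange compartment at about (255,230). I'll lower it and release, then rise.

```bash
python3 -m inch '[-1,0,0,0.035,0,-1,0,0,0.03,0,-1,0,0,0.013,0,-1,0,0,0,0,-1,0,0,0,0,0.2,0,0,0,0,0.2,0,0,0,0,0.2,0,0,0,0]'
python3 -m inch '[0.2,0,0,-0.03,0,0.2,0,0,-0.05,0,0.2,-0.0467,-0.0573,0,0,0.2,-0.0467,-0.0573,0,0,0.2,-0.0467,-0.0573,0,0,0.2,0,0,0,0,0.2,0,0,0,0]'
```

```text
time: 7.35
ee_pos: [0.6205, -0.2255, 0.0235]
eef_rot: [3.141, 0.0, 1.571]
contact_force: [-0.5, -0.5, 0.1]
gripper_width: 0.0514
time: 8.22
ee_pos: [0.4753, -0.344, 0.1034]
eef_rot: [3.141, 0.0, 1.57]
contact_force: [1.2, -0.2, 0.3]
gripper_width: 0.0512
```

```bash
python3 -m inch '[0.2,-0.021,-0.0263,0,0,0.2,0,0,0,0]'
python3 - <<'E'
from h import *
cv2.imwrite("pics/w3.png",eyes.grab_frame("wrist"))
E
```

```text
time: 8.48
ee_pos: [0.449, -0.3648, 0.1032]
eef_rot: [3.142, -0.0, 1.571]
contact_force: [-0.1, 0.2, -0.2]
gripper_width: 0.051
```

View pics/w3.png

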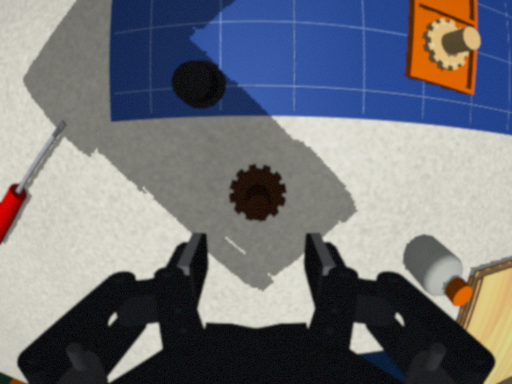

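The ply gear stands in the far orange compartment at (445,45). The walnut gear is centred between the fingers at (257,193), so I'll grip it and lift.

```bash
python3 -m inch '[0.2,0,0,0.032,0,0.2,0,0,0.03,0,0.2,0,0,0.016,0,0.2,0,0,0.008,0,0.2,0,0,0,0,-1,0,0,0,0,-1,0,0,0,0,-1,0,0,0,0,-1,0,0,0,0,-1,0,0,0,0]'
python3 -m inch '[-1,0,0,-0.04,0,-1,0,0,-0.045,0,-1,0.046,0.0154,0,0,-1,0.046,0.0154,0,0,-1,0.046,0.0154,0,0,-1,0.046,0.0154,0,0,-1,0.046,0.0154,0,0,-1,0.046,0.0154,0,0,-1,0.046,0.0154,0,0,-1,0.046,0.0154,0,0]'
python3 -m inch '[-1,0.046,0.0154,0,0,-1,0.046,0.0154,0,0,-1,0,0,0,0,-1,0,0,0,0]'
```

```text
time: 9.78
ee_pos: [0.4491, -0.3652, 0.0182]
eef_rot: [3.141, 0.001, 1.571]
contact_force: [-0.7, 1.7, 5.9]
gripper_width: 0.0184
time: 11.02
ee_pos: [0.5725, 0.0046, 0.1028]
eef_rot: [3.141, 0.0, 1.571]
contact_force: [0.4, -1.0, -1.2]
gripper_width: 0.0182
time: 11.52
ee_pos: [0.6026, 0.095, 0.1024]
eef_rot: [-3.142, 0.0, 1.571]
contact_force: [0.1, 0.3, -0.4]
gripper_width: 0.0179
```

```bash
python3 -m inch '[-1,0,0,0.035,0,-1,0,0,0.03,0,-1,0,0,0.014,0,-1,0,0,0,0,-1,0,0,0,0,0.2,0,0,0,0,0.2,0,0,0,0,0.2,0,0,0,0]'
python3 -m inch '[0.2,0,0,-0.03,0,0.2,0,0,-0.05,0,0.2,0.0043,-0.0377,0,0,0.2,0.0043,-0.0377,0,0,0.2,0.0043,-0.0377,0,0,0.2,0.0043,-0.0377,0,0,0.2,0.0043,-0.0377,0,0,0.2,0,0,0,0,0.2,0,0,0,0]'
python3 - <<'E'
from h import *
cv2.imwrite("pics/w4.png",eyes.grab_frame("wrist"))
E
```

```text
time: 12.52
ee_pos: [0.603, 0.0952, 0.0236]
eef_rot: [3.141, -0.0, 1.571]
contact_force: [0.2, -0.1, 0.6]
gripper_width: 0.0512
time: 13.65
ee_pos: [0.4153, 0.1167, 0.1036]
eef_rot: [3.14, -0.0, 1.571]
contact_force: [0.5, -0.4, 0.2]
gripper_width: 0.0513
```

View pics/w4.png

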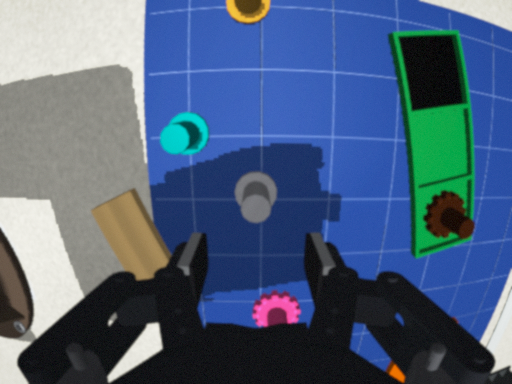

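The walnut gear stands in the far green compartment at (445,215). The steel post is centred at (256,197), and the turquoise one at (185,133) is clear. I'll grip the steel post.

```bash
python3 -m inch '[0.2,0,0,0.032,0,0.2,0,0,0.03,0,0.2,0,0,0.018,0,0.2,0,0,0.009,0,0.2,0,0,0,0,-1,0,0,0,0,-1,0,0,0,0,-1,0,0,0,0,-1,0,0,0,0,-1,0,0,0,0]'
```

```text
time: 14.95
ee_pos: [0.4147, 0.1167, 0.0151]
eef_rot: [3.14, -0.0, 1.571]
contact_force: [-0.6, -0.5, 6.1]
gripper_width: 0.0204
```

```bash
python3 -m inch '[-1,0,0,-0.04,0,-1,0,0,-0.045,0,-1,0.0229,0.0317,0,0,-1,0.0229,0.0317,0,0,-1,0.0229,0.0317,0,0,-1,0.0229,0.0317,0,0,-1,0.0229,0.0317,0,0,-1,0,0,0,0,-1,0,0,0,0]'
```

```text
time: 16.08
ee_pos: [0.572, 0.2309, 0.0993]
eef_rot: [-3.141, 0.0, 1.571]
contact_force: [-0.3, 0.0, -1.1]
gripper_width: 0.0202
```

```bash
python3 -m inch '[-1,0,0,0.035,0,-1,0,0,0.03,0,-1,0,0,0.014,0,-1,0,0,0,0,-1,0,0,0,0,0.2,0,0,0,0,0.2,0,0,0,0,0.2,0,0,0,0]'
python3 -m inch '[0.2,0,0,-0.03,0,0.2,0,0,-0.05,0,0.2,0.0089,-0.0328,0,0,0.2,0.0089,-0.0328,0,0,0.2,0.0089,-0.0328,0,0,0.2,0.0089,-0.0328,0,0,0.2,0.0089,-0.0328,0,0,0.2,0,0,0,0,0.2,0,0,0,0]'
python3 - <<'E'
from h import *
cv2.imwrite("pics/w5.png",eyes.grab_frame("wrist"))
E
```

```text
time: 17.08
ee_pos: [0.573, 0.2312, 0.0207]
eef_rot: [3.141, -0.0, 1.571]
contact_force: [-0.1, 0.2, 0.3]
gripper_width: 0.0513
time: 18.2
ee_pos: [0.4096, 0.2758, 0.1006]
eef_rot: [3.141, -0.0, 1.571]
contact_force: [-0.1, 0.2, -0.0]
gripper_width: 0.051
```

View pics/w5.png

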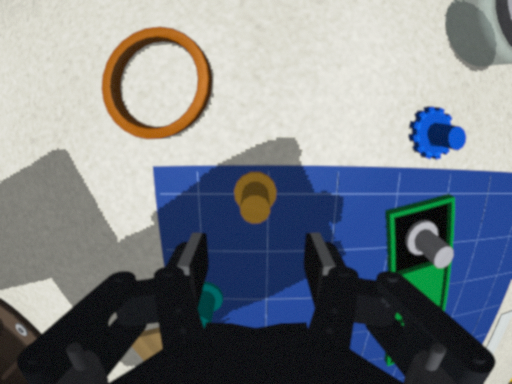

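The steel post stands in the black-lined green compartment at (427,240), and the brass post is centred at (256,197). I'll grip it and carry it over.

```bash
python3 -m inch '[0.2,0,0,0.032,0,0.2,0,0,0.03,0,0.2,0,0,0.015,0,0.2,0,0,0.008,0,0.2,0,0,0,0,-1,0,0,0,0,-1,0,0,0,0,-1,0,0,0,0,-1,0,0,0,0,-1,0,0,0,0]'
python3 -m inch '[-1,0,0,-0.04,0,-1,0,0,-0.045,0,-1,-0.0401,0.0251,0,0,-1,-0.0401,0.0251,0,0,-1,-0.0401,0.0251,0,0,-1,-0.0401,0.0251,0,0,-1,-0.0401,0.0251,0,0,-1,-0.0401,0.0251,0,0,-1,-0.0401,0.0251,0,0,-1,-0.0401,0.0251,0,0]'
python3 -m inch '[-1,-0.0401,0.0251,0,0,-1,0,0,0,0,-1,0,0,0,0]'
```

```text
time: 19.5
ee_pos: [0.4091, 0.2758, 0.0162]
eef_rot: [3.14, -0.001, 1.571]
contact_force: [-1.4, -0.5, 5.7]
gripper_width: 0.0202
time: 20.75
ee_pos: [0.6103, -0.0466, 0.1008]
eef_rot: [3.141, -0.0, 1.571]
contact_force: [-0.1, 0.8, -0.7]
gripper_width: 0.0204
time: 21.12
ee_pos: [0.6342, -0.085, 0.1003]
eef_rot: [-3.141, -0.0, 1.571]
contact_force: [-0.6, 0.3, -0.8]
gripper_width: 0.0203
```

```bash
python3 -m inch '[-1,0,0,0.035,0,-1,0,0,0.03,0,-1,0,0,0.014,0,-1,0,0,0,0,-1,0,0,0,0,0.2,0,0,0,0,0.2,0,0,0,0,0.2,0,0,0,0]'
python3 -m inch '[0.2,0,0,-0.03,0,0.2,0,0,-0.05,0,0.4,-0.0052,-0.0341,0,0,0.4,-0.0052,-0.0341,0,0,0.4,-0.0052,-0.0341,0,0,0.4,-0.0052,-0.0341,0,0,0.4,-0.0052,-0.0341,0,0,0.4,-0.0052,-0.0341,0,0,0.4,0,0,0,0,0.4,0,0,0,0]'
python3 - <<'E'
from h import *
cv2.imwrite("pics/w6.png",eyes.grab_frame("wrist"))
E
```

```text
time: 22.12
ee_pos: [0.6348, -0.0853, 0.0216]
eef_rot: [3.141, 0.0, 1.571]
contact_force: [-0.8, 0.1, -0.0]
gripper_width: 0.0513
time: 23.38
ee_pos: [0.431, -0.1168, 0.1016]
eef_rot: [3.14, 0.0, 1.57]
contact_force: [-0.5, 0.1, -0.6]
gripper_width: 0.0601
```

View pics/w6.png

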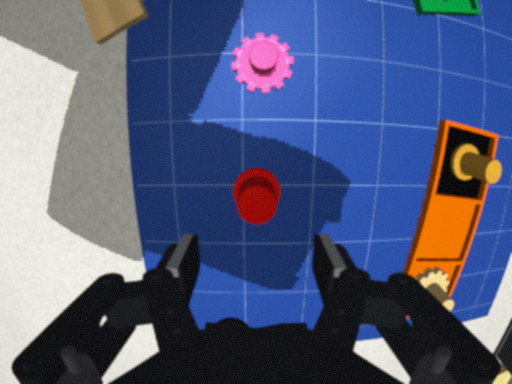

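The brass post stands in the orange tray's black-lined compartment at (465,160). The red knob is centred at (257,195), and the pink gear is clear at (263,60). I'll grip the knob and carry it over.

```bash
python3 -m inch '[0.4,0,0,0.032,0,0.4,0,0,0.03,0,0.4,0,0,0.016,0,0.4,0,0,0.008,0,0.4,0,0,0,0,-1,0,0,0,0,-1,0,0,0,0,-1,0,0,0,0,-1,0,0,0,0,-1,0,0,0,0]'
python3 -m inch '[-1,0,0,-0.04,0,-1,0,0,-0.045,0,-1,-0.0064,0.0328,0,0,-1,-0.0064,0.0328,0,0,-1,-0.0064,0.0328,0,0,-1,-0.0064,0.0328,0,0,-1,-0.0064,0.0328,0,0,-1,-0.0064,0.0328,0,0,-1,0,0,0,0,-1,0,0,0,0]'
```

```text
time: 24.68
ee_pos: [0.4305, -0.1166, 0.0161]
eef_rot: [3.14, 0.001, 1.571]
contact_force: [1.1, 1.0, 6.8]
gripper_width: 0.028
time: 25.92
ee_pos: [0.6261, -0.1546, 0.1003]
eef_rot: [-3.141, -0.0, 1.571]
contact_force: [-1.4, -0.6, 0.0]
gripper_width: 0.0286
```

```bash
python3 -m inch '[-1,0,0,0.035,0,-1,0,0,0.03,0,-1,0,0,0.014,0,-1,0,0,0,0,-1,0,0,0,0,0.3,0,0,0,0,0.3,0,0,0,0,0.3,0,0,0,0]'
python3 -m inch '[0.3,0,0,-0.03,0,0.3,0,0,-0.05,0,0.3,0,0,-0.05,0,0.3,0.06,-0.02,-0.02,0,0.3,0.06,-0.03,0,0,0.3,0.06,-0.03,0,0,0.3,0.06,-0.03,0,0,0.3,0.06,0,0,0,0.3,0.06,0,0,0,0.3,0,0,0,0]'
python3 -m inch '[0.3,0.06,-0.03,0,0,0.3,0.06,-0.03,0,0,0.3,0.06,-0.03,0,0,0.3,0.06,-0.03,0,0,0.3,0.06,0,0,0,0.3,0,0,0,0,0.3,0,0,0,0]'
python3 - <<'E'
from h import *
C=[("ply","gear",.621,-.225,.004),("red","knob",.628,-.155,.004),("brass","post",.635,-.085,.004),("walnut","gear",.603,.095,.004),("steel","post",.573,.231,.004),("pink","gear",.4356,-.0102,0),("black","knob",.4033,-.2746,0)]
S=[]
for c in("top","side"):
    im=eyes.grab_frame(c);k=eyes.get_calibration(c)
    o=cv2.resize(im,None,fx=3,fy=3,interpolation=cv2.INTER_CUBIC)
    for n,kd,x,y,z in C:
        for q in sil(k,kd,x,y,z): cv2.polylines(o,[np.round(q*3+1).astype(int)],True,(255,255,255),1)
    S.append(o[330:730,440:1140] if c=="top" else o[400:1000,500:1270])
    cv2.imwrite(f"pics/end_{c}.png",S[-1])
    p=[("ply_gear"),("red_knob"),("brass_post"),("walnut_gear"),("steel_post"),("pink_gear"),("black_knob")]
    for n in p: print(c,n,[(np.round(d["point"],3).tolist(),round(d["confidence"],2)) for d in models.look_for(c,n)][:2])
E
```

```text
time: 26.92
ee_pos: [0.627, -0.1549, 0.0216]
eef_rot: [3.141, 0.0, 1.571]
contact_force: [0.4, -0.0, -0.2]
gripper_width: 0.0552
time: 28.18
ee_pos: [0.5237, 0.1928, 0.1703]
eef_rot: [3.141, -0.0, 1.575]
contact_force: [-1.4, -0.0, 0.3]
gripper_width: 0.0553
time: 29.05
ee_pos: [0.4126, 0.4719, 0.1698]
eef_rot: [-3.141, 0.001, 1.571]
contact_force: [0.2, -0.8, -1.0]
gripper_width: 0.0559
top ply_gear [([0.617, -0.218, 0.012], 0.7), ([0.568, 0.33, 0.01], 0.61)]
top red_knob [([0.622, -0.156, 0.04], 0.66)]
top brass_post [([0.629, -0.09, 0.026], 0.63)]
top walnut_gear [([0.598, 0.094, 0.014], 0.65)]
top steel_post [([0.361, 0.166, 0.018], 0.53), ([0.623, -0.145, 0.004], 0.26)]
top pink_gear [([0.43, -0.013, 0.009], 0.47)]
top black_knob [([0.404, -0.267, 0.046], 0.74)]
side ply_gear [([0.607, -0.226, 0.017], 0.68), ([0.564, 0.326, 0.008], 0.56)]
side red_knob [([0.618, -0.159, 0.027], 0.52)]
side brass_post [([0.608, -0.229, 0.016], 0.63), ([0.624, -0.089, 0.024], 0.5)]
side walnut_gear [([0.596, 0.09, 0.015], 0.77), ([0.563, 0.228, 0.025], 0.42)]
side steel_post [([0.562, 0.227, 0.024], 0.71), ([0.352, 0.156, 0.021], 0.55)]
side pink_gear [([0.428, -0.018, 0.008], 0.62)]
side black_knob [([0.398, -0.278, 0.027], 0.93)]
```

View pics/end_top.png

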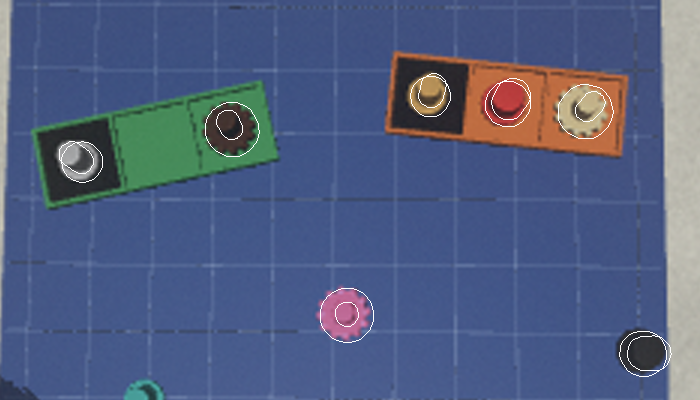

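View pics/end_side.png

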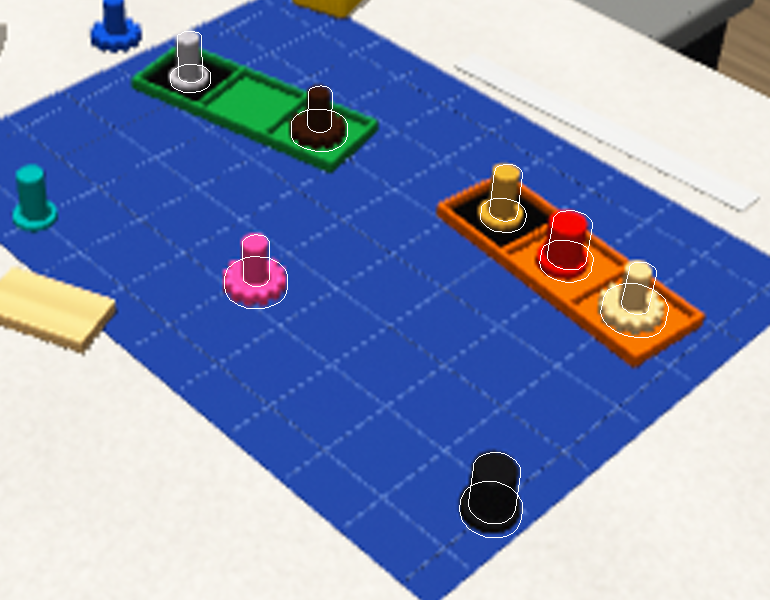

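All five parts stand upright within their compartments and match the expected outlines. The pink gear and black knob haven't moved, and the arm is clear, so I'm handing in.

```bash
python3 -c "
from cell import r
print(r.close_job())"
```

```text
the job is handed in; nothing more can be done
None
```

Both kits are made up and the job is handed in. The last move ended at about 29 s of robot time, against the 136 s limit.

- **Orange tray:** the brass post is in the black-lined compartment, the red knob in the middle and the plywood gear in the far plain one.
- **Green tray:** the steel post is in the black-lined compartment and the walnut gear in the far plain one.

**Last checks:** in the final top and side pictures all five parts stand upright and match the outlines I expected to within a few mm. The pink gear and black knob are where they started. The arm was clear of everything, and the turquoise and blue look-alikes were left alone.

**Disagreements:**
- In the last top picture the network missed the steel post. It reported the turquoise look-alike and a weak false hit instead. The side network and both pictures show the steel post in place.
- In the last side picture the network's best guess for the brass post was the plywood gear's spot. Its second guess was the brass post's true place.
- Early on, some fits went wrong on the first try: brass, black knob and ply in the top view because of colour thresholds, and the orange tray in the side view. I fixed the thresholds and used only the top view for the trays.

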